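# Make up three counter orders

## Task

Make up the three waiting orders on the wooden trays from the white plastic medicine containers, one after another in this order: the wide squat jar into the round tray, the tall slim bottle into the square tray, the square-sided bottle into the half of the long tray next to its handle, and last the small round bottle into the other half of the long tray. Stand each one upright on the tray's floor within its rim, with the two on the long tray each wholly in its own half; set them down rather than letting them drop. Leave the brown glass jar and bottle and the brown cardboard carton standing where they are.

Things in the scene. Friction and masses are not known exactly. Their poses are not given: they have to be found in the camera images.
- squat_jar_center (a point): White plastic jar, wide and squat, round, with a white lid almost as wide: 56 mm across, 60 mm high, 0.12 kg, loose, standing upright. The point is its centre, 30 mm above its underside. Its z axis points up its length.
- tall_bottle_center (a point): Tall slim round white plastic bottle: 40 mm across up to 72 mm, then a narrower white cap 27 mm across; 98 mm high in all, 0.11 kg, loose, standing upright. The point is its centre, 49 mm above its underside. Its z axis points up its length.
- square_bottle_center (a point): White plastic bottle with a square body 34 x 34 mm and 62 mm high, and a round white cap 28 mm across on top; 80 mm high in all, 0.09 kg, loose, standing upright. The point is its centre, 40 mm above its underside; its x and y axes are square to the body's flat sides. Its z axis points up its length.
- small_bottle_center (a point): Small round white plastic pill bottle with a white cap: 30 mm across (cap 28 mm), 60 mm high, 0.045 kg, loose, standing upright. The point is its centre, 30 mm above its underside. Its z axis points up its length.
- round_tray: Round pale wooden tray, fixed to the counter: 92 mm across outside, 84 mm inside, rim 10 mm high, floor 4 mm above the counter. Origin: centre of its underside, on the counter.
- square_tray: Square pale wooden tray, fixed to the counter: 76 mm outside, 68 mm inside, rim 10 mm high, floor 4 mm above the counter. Origin: centre of its underside; x and y axes along its sides.
- long_tray: Long pale wooden tray with a flat handle tab at one short end, fixed to the counter: 188 x 72 mm outside without the tab, 180 x 64 mm inside, rim 10 mm high, floor 4 mm above the counter. Origin: centre of the underside of the tray proper (tab not counted). Its x axis runs along its length towards the handle tab (44 mm long, 34 mm wide). No divider: the handle half is x = 0 to 90 mm, its middle at x = +45 mm; the other half's middle is at x = -45 mm.
- amber_jar_center (a point): Bystander: small brown glass jar with a black cap, 38 mm across, 56 mm high, loose. The point is its centre, 28 mm above the counter. To be left alone.
- amber_bottle_center (a point): Bystander: brown glass bottle with a black cap, 44 mm across, 95 mm high, loose. The point is its centre, 47.5 mm above the counter. To be left alone.
- kraft_carton_center (a point): Bystander: brown cardboard carton with a paper band, 46 x 64 x 70 mm (x, y, z), loose. The point is its centre, 35 mm above the counter. To be left alone.

How it is judged:
On the way, in this order (a step that is already met when the one before it is completed fails the run):
1. the squat jar stands in the round tray, released (z of squat_jar_center in the frame of round_tray between 0.028 and 0.04 m and angle between squat_jar_center's own z axis and vertical below 0.12 rad and horizontal distance between squat_jar_center and round_tray below 0.016 m and contact force between the fingers and squat_jar below 0.05 N), for 0.2 s.
2. the tall bottle stands in the square tray, released (z of tall_bottle_center in the frame of square_tray between 0.047 and 0.059 m and angle between tall_bottle_center's own z axis and vertical below 0.12 rad and x of tall_bottle_center in the frame of square_tray between -0.016 and 0.016 m and y of tall_bottle_center in the frame of square_tray between -0.016 and 0.016 m and contact force between the fingers and tall_bottle below 0.05 N), for 0.2 s.
3. the square-sided bottle stands in the handle half of the long tray, released (z of square_bottle_center in the frame of long_tray between 0.038 and 0.05 m and angle between square_bottle_center's own z axis and vertical below 0.12 rad and x of square_bottle_center in the frame of long_tray between 0.012 and 0.078 m and y of square_bottle_center in the frame of long_tray between -0.019 and 0.019 m and contact force between the fingers and square_bottle below 0.05 N), for 0.2 s.
4. the small bottle stands in the plain half of the long tray, released (z of small_bottle_center in the frame of long_tray between 0.028 and 0.04 m and angle between small_bottle_center's own z axis and vertical below 0.12 rad and x of small_bottle_center in the frame of long_tray between -0.078 and -0.012 m and y of small_bottle_center in the frame of long_tray between -0.019 and 0.019 m and contact force between the fingers and small_bottle below 0.05 N), for 0.2 s.
At the end, for the whole second after the job is handed in: All four released, at rest, upright (0.12 rad), on their tray floor (6 mm): jar within 16 mm of the round tray's centre, tall bottle within 16 mm of the square tray's along each side; on the long tray square bottle 12-78 mm handle-wards of its middle, small one as far the other way, 19 mm sideways (all of step 1 and all of step 2 and all of step 3 and all of step 4 and linear speed of each of squat_jar, tall_bottle, square_bottle, small_bottle below 0.02 m/s and angular speed of each of squat_jar, tall_bottle, square_bottle, small_bottle below 0.2 rad/s); the robot touches nothing.
It fails at once if a brown jar, bottle or carton is shifted by more than 25 mm or tipped (distance of any of amber_jar_center, amber_bottle_center, kraft_carton_center from where it was at the start of the episode above 0.025 m or angle between any of amber_jar_center, amber_bottle_center, kraft_carton_center's own z axis and vertical above 0.4 rad).
It fails at once if a container is let go more than 35 mm above where it would stand ((height (world z) of squat_jar_center above 0.069 m and contact force between the fingers and squat_jar below 0.01 N) or (height (world z) of tall_bottle_center above 0.088 m and contact force between the fingers and tall_bottle below 0.01 N) or (height (world z) of square_bottle_center above 0.079 m and contact force between the fingers and square_bottle below 0.01 N) or (height (world z) of small_bottle_center above 0.069 m and contact force between the fingers and small_bottle below 0.01 N)).
It also fails if it takes over 128 s, if anything falls off the work surface, if the arm or the gripper's body presses on something with over 40 N, if the wrist force passes 120 N, or if a joint passes its speed limit or range.

## Robot

A 7-joint arm with a two-finger parallel gripper is mounted at the origin on the work surface. World frame = base frame: x ahead of the robot, y to its left, z up, the work surface at z = 0. Lengths are in m, angles in rad, forces in N, time in s.
With the tool pointing down it reaches from about 0.425 to 0.925 m from the base axis. Payload 6.8 kg.
Tool frame: the origin (TCP) lies at the very end of the fingers, on their centre line; the grasp point (between the pads) lies 19 mm behind it; z points along the fingers, y is the direction in which the jaws open and shut (so a half turn about z gives the same grasp; the last joint's range is limited). The gripper opens to 88 mm and grips with 3 to 60 N. Pads are 20 mm wide; open, the fingers measure 115 mm over their backs; the gripper's body (75 mm by 178 mm) begins 61 mm behind the grasp point.
Start: joints at [-1.403, 0.477, 0.022, 1.555, -0.011, 1.109, -0.083], TCP at [0.184, 0.65, 0.223] pointing down, gripper open.
Joint ranges: [-2.96, 2.96], [-0.34, 2.1], [-1.41, 1.46], [0.24, 2.44], [-1.37, 4.51], [0.17, 1.92], [-2.96, 2.96]. Speed limits (rad/s): [2.39, 2.39, 3.14, 3.14, 3.14, 3.14, 3.14].

## Interface

Orientations are given as a rotation vector (axis times angle).
In Python, from station import bot gives the robot as it stands.
- The arm moves only by the tool send_rows, never from a script. Its argument "series" is a list that holds one entry, the list of rows, each a list of 7 numbers: the finger opening in m, from 0 to 0.0878, then the shift along the world's x, y, z in m, then the turn, a rotation vector about the world's x, y, z in degrees. In form: [[[jaw, tx, ty, tz, rx, ry, rz], ...]]. A call has 1 to 8 rows; each row is the pose to reach, as a shift and turn from the pose commanded when the call began; what a row does not reach only later rows make up. A row lasts 1/10 s, in which the tool goes at most 50 mm and 8.59 degrees, less where a joint would pass 70% of its speed; a pose out of reach is approached as far as the arm can. A call with a gripper value outside its range is refused whole. The fingers move at their own pace and stop on an object; "grip_force" is the grip in N (left out, the last holds). Time passes only in rows, so rows that repeat a pose let the fingers close. It gives the time, the measured TCP pose, the force and the opening at its end, in the units of the state.
- bot.sense(): the state, without advancing time (a new reading comes with each control period).
- bot.grab_frame(name): name is "scene" or "side" or "wrist"; returns the picture (480x640x3 uint8, red, green, blue); there is no depth.
- bot.camera_model(name): a dict with "camera_matrix" (3x3 intrinsics, pixels), "rvec" (rotation vector, rad) and "tvec" (3), from world to camera coordinates, as OpenCV has them. Camera axes: x right, y down, z forward; pixel columns grow to the right and rows downward; lengths in m; the calibration is good to about 2 mm. A picture is of the moment at which its call begins: read the wrist's pose just before it. camera_model takes no time and is no camera call; for the wrist camera it gives the pose at the moment of the call.
- bot.finish_job(): hands the job in, once; it reports no verdict.
Trained networks look in the newest picture that a camera, given by its name, has taken for a name from the list of things; names that differ only in an ending like _2 or _b are one class to them, and where a whole thing is asked for, a point or a joint stands for the part that bears it (a point fixed in the world has none). Each returns a list of dicts, best first, with "confidence" (0 to 1); they miss things now and then, are a little off and sometimes report something else, mostly with a low value. They report only what shows in the picture. A call takes as long as a camera call.
- bot.look_for(camera, label): "xy" ([column, row] in pixels, amid what is visible of it).
- bot.cut_out(camera, label): "mask" (480x640 bool, what is visible of it) and "xy" ([column, row] in pixels, amid what is visible of it).
The state is a dict: "time_s": time; "joints": joint angles; "joint_vel": joint speeds; "joint_efforts": joint torques, N m; "eef_pos": TCP position; "orientation": TCP orientation; "ft_force": force on the tool from outside, world axes, zero at the start; "wrist_torque": the same for the moment, N m; "width": finger opening in m.
Only numpy, scipy, OpenCV 4.12 (cv2) and the standard library are available. Lean on these libraries where they do the work, as an engineer would, in place of code of your own. Each camera call takes 0.05 s, during which the arm holds its last target.

## Working session

There is one attempt and no reset: what is moved stays moved. The work goes in short steps, Python scripts to look and compute and a tool call to move; the robot and the scene stay as the last step left them, time stands still between calls to the robot, and variables do not carry over. Pictures are saved under pics/ and viewed, and the job is handed in when it is done.

Besides the shell and the picture viewer there is one more tool, called after "Request:" by a JSON object that holds its "name" and its "arguments". send_rows: Moves the arm, as the interface text tells. Its arguments: {"type":"object","properties":{"series":{"type":"array","items":{"type":"array","items":{"type":"array","items":{"type":"number"}}}},"grip_force":{"type":"number"}},"required":["series"]}

```bash
ls; mkdir -p pics
python3 - <<'E'
from station import bot
import cv2
s=bot.sense()
for k,v in s.items(): print(k,v)
for n in ["scene","side","wrist"]:
    print(n,bot.camera_model(n))
    f=bot.grab_frame(n); cv2.imwrite(f"pics/a_{n}.png",f[:,:,::-1])
print(bot.sense()["time_s"])
E
```

```text
pics
time_s 0.0
joints [-1.40309751  0.47779532  0.02235079  1.55642639 -0.011522    1.10930319
 -0.08310572]
joint_vel [ 0.00064512  0.00020643  0.00088898  0.0019326   0.00098179 -0.00043358
 -0.00035725]
joint_efforts [-1.91063924e-05 -5.82857394e+01  1.53445221e+00 -2.72608638e+01
 -5.43714711e-02  1.68964500e-02  1.61307776e-04]
eef_pos [0.18366544 0.6489127  0.22169573]
orientation [-4.31839511e-01 -3.11163915e+00  2.82650398e-03]
ft_force [-1.24361365 -0.13497613 -0.23299239]
wrist_torque [0.01587643 0.02212024 0.0254584 ]
width 0.08781027194573213
scene {'camera_matrix': array([[502.6653198 ,   0.        , 316.372485  ],
       [  0.        , 502.6653198 , 231.44232595],
       [  0.        ,   0.        ,   1.        ]]), 'rvec': array([ 1.18045906,  2.234357  , -1.03847855]), 'tvec': array([ 0.2472118 , -0.20934678,  1.43886171])}
side {'camera_matrix': array([[451.76867113,   0.        , 319.11376766],
       [  0.        , 451.76867113, 240.08272286],
       [  0.        ,   0.        ,   1.        ]]), 'rvec': array([ 2.31488902, -0.39202132,  0.1867167 ]), 'tvec': array([-0.47142562,  0.16316542,  0.9840578 ])}
wrist {'camera_matrix': array([[350.10837663,   0.        , 321.58968309],
       [  0.        , 350.10837663, 236.8341188 ],
       [  0.        ,   0.        ,   1.        ]]), 'rvec': array([-2.31154855, -1.74817714, -0.25076122]), 'tvec': array([-0.67146102, -0.03351537,  0.39284363])}
0.15
```

View pics/a_scene.png

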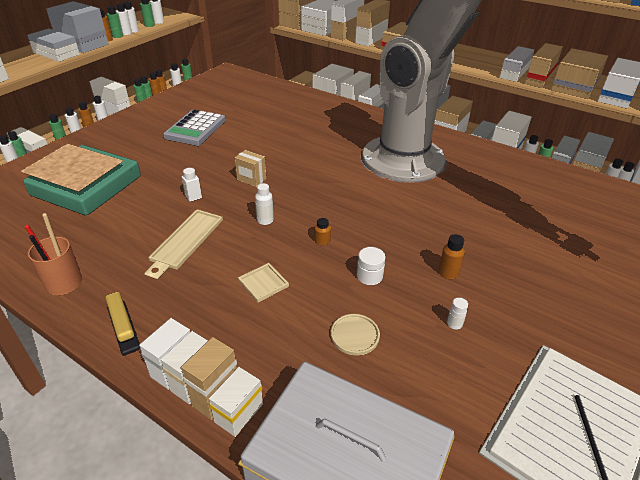

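View pics/a_side.png

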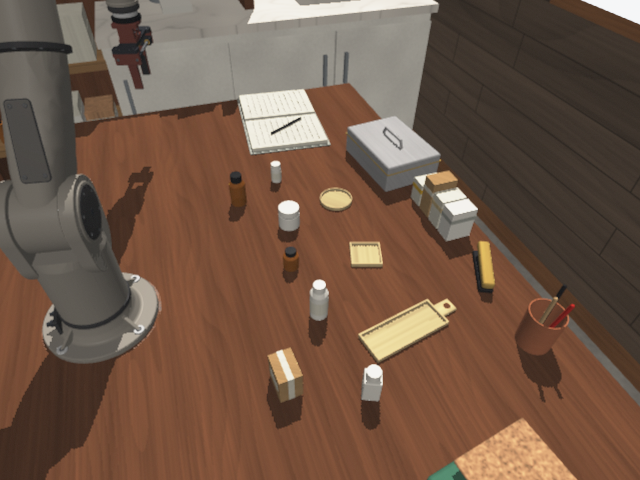

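View pics/a_wrist.png

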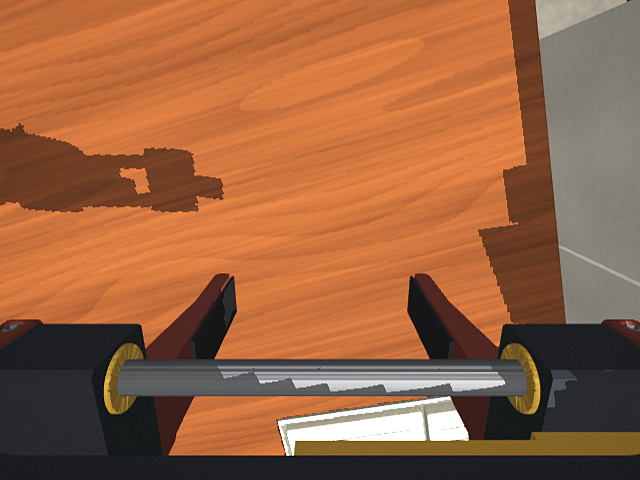

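```bash
cat > h.py <<'E'
import numpy as np, cv2, pickle
from scipy.optimize import minimize
def cyl(r,z0,z1,n=40):
    a=np.linspace(0,2*np.pi,n,endpoint=False); c=np.c_[r*np.cos(a),r*np.sin(a)]
    return np.vstack([np.c_[c,np.full(n,z)] for z in (z0,z1)])
def box(hx,hy,z0,z1,cx=0):
    return np.array([[cx+sx*hx,sy*hy,z] for sx in(-1,1) for sy in(-1,1) for z in(z0,z1)])
M={"squat_jar_center":[cyl(.028,0,.06)],
"tall_bottle_center":[cyl(.020,0,.072),cyl(.0135,.072,.098)],
"square_bottle_center":[box(.017,.017,0,.062),cyl(.014,.062,.080)],
"small_bottle_center":[cyl(.015,0,.06)],
"round_tray":[cyl(.046,0,.010)],"square_tray":[box(.038,.038,0,.01)],
"long_tray":[box(.094,.036,0,.01),box(.024,.017,0,.008,.114)],
"amber_jar_center":[cyl(.019,0,.056)],"amber_bottle_center":[cyl(.022,0,.06),cyl(.014,.06,.095)],
"kraft_carton_center":[box(.023,.032,0,.07)]}
def proj(P,cam):
    return cv2.projectPoints(P.astype(float),cam["rvec"],cam["tvec"],cam["camera_matrix"],None)[0].reshape(-1,2)
def hulls(label,x,y,yaw,z,cam):
    c,s=np.cos(yaw),np.sin(yaw); R=np.array([[c,-s,0],[s,c,0],[0,0,1]])
    return [cv2.convexHull(proj(P@R.T+[x,y,z],cam).astype(np.float32)) for P in M[label]]
SC=4
def render(label,p,z,cam,x0,y0,w,h):
    im=np.zeros((h*SC,w*SC),np.uint8)
    for H in hulls(label,*p,z,cam):
        q=((H.reshape(-1,2)-[x0,y0]+.5)*SC)
        cv2.fillPoly(im,[np.round(q*16).astype(np.int32)],1,shift=4)
    return cv2.resize(im.astype(np.float32),(w,h),interpolation=cv2.INTER_AREA)
def ray(uv,cam,z):
    R=cv2.Rodrigues(np.array(cam["rvec"]))[0]; C=-R.T@np.array(cam["tvec"])
    d=R.T@np.linalg.inv(cam["camera_matrix"])@[uv[0],uv[1],1]; t=(z-C[2])/d[2]; return C+t*d
def fit(label,obs,z=0,yaw=False,p0=None):
    # obs: list of (cam,mask)
    crops=[]
    for cam,m in obs:
        yy,xx=np.nonzero(m); x0,x1,y0,y1=xx.min()-25,xx.max()+25,yy.min()-25,yy.max()+25
        pad=np.pad(m.astype(np.float32),30); crops.append((cam,pad[y0+30:y1+30,x0+30:x1+30],x0,y0))
    def cost(p):
        q=[p[0],p[1],p[2] if yaw else 0]; c=0
        for cam,m,x0,y0 in crops:
            r=render(label,q,z,cam,x0,y0,m.shape[1],m.shape[0])
            c+=1-np.minimum(r,m).sum()/np.maximum(r,m).sum()
        return c/len(crops)
    if p0 is None:
        cam,m=obs[0]; yy,xx=np.nonzero(m); hz=max(P[:,2].max() for P in M[label])/2
        p0=ray([xx.mean(),yy.mean()],cam,z+hz)[:2]
    best=None
    for a in (np.arange(0,2*np.pi,np.pi/12) if yaw else [0]):
        s=np.array([p0[0],p0[1],a])[:3 if yaw else 2]
        c=cost(s)
        if best is None or c<best[0]: best=(c,s)
    s=best[1]
    for _ in range(2):
        sim=np.vstack([s]+[s+d for d in np.diag([.01,.01,.15][:len(s)])])
        r=minimize(cost,s,method="Nelder-Mead",options=dict(initial_simplex=sim,xatol=1e-4,fatol=1e-5)); s=r.x
    return r.x,r.fun
E
python3 - <<'E'
from h import *
from station import bot
res={};ims={c:bot.grab_frame(c) for c in("scene","side")}
cams={c:bot.camera_model(c) for c in ims}
for l in M:
    yaw=l in("square_bottle_center","square_tray","long_tray","kraft_carton_center")
    o=[]
    for c in ims:
        d=bot.cut_out(c,l)
        if d:
            print(l,c,[(round(k["confidence"],2),np.round(k["xy"]).tolist(),int(k["mask"].sum())) for k in d[:3]])
            o.append((c,d[0]["mask"]))
    for sub in ([o]+[[k] for k in o] if len(o)>1 else [o]):
        if sub:
            p,f=fit(l,[(cams[c],m) for c,m in sub],yaw=yaw); print("   ",[c for c,_ in sub],np.round(p,4),round(f,3))
            if sub is o: res[l]=p
pickle.dump(res,open("res.pkl","wb"))
for c,im in ims.items():
    im=im[:,:,::-1].copy()
    for l,p in res.items():
        q=list(p)+[0]*(3-len(p))
        for H in hulls(l,*q,0,cams[c]): cv2.polylines(im,[np.round(H*16).astype(np.int32)],True,(0,255,255),1,shift=4)
    cv2.imwrite(f"pics/b_{c}.png",im)
print(bot.sense()["time_s"])
E
```

```text
squat_jar_center scene [(0.86, [369.0, 269.0], 936)]
squat_jar_center side [(0.91, [285.0, 218.0], 589)]
    ['scene', 'side'] [0.4699 0.1549] 0.056
    ['scene'] [0.4683 0.1545] 0.046
    ['side'] [0.4703 0.1544] 0.051
tall_bottle_center scene [(0.74, [266.0, 205.0], 616)]
tall_bottle_center side [(0.96, [321.0, 300.0], 686), (0.27, [294.0, 261.0], 342)]
    ['scene', 'side'] [ 0.4466 -0.147 ] 0.07
    ['scene'] [ 0.4446 -0.1483] 0.062
    ['side'] [ 0.4473 -0.1482] 0.059
square_bottle_center scene [(0.81, [193.0, 185.0], 464)]
square_bottle_center side [(0.67, [324.0, 298.0], 665), (0.58, [370.0, 384.0], 661)]
    ['scene', 'side'] [ 0.474  -0.3587  1.0116] 0.542
    ['scene'] [ 0.474  -0.3587  1.0116] 0.085
    ['side'] [ 0.449  -0.1418  1.0178] 0.143
small_bottle_center scene [(0.93, [458.0, 313.0], 484)]
small_bottle_center side [(0.63, [276.0, 171.0], 225)]
    ['scene', 'side'] [0.49   0.3548] 0.094
    ['scene'] [0.4914 0.355 ] 0.084
    ['side'] [0.4893 0.3528] 0.097
round_tray scene [(0.65, [352.0, 333.0], 1574), (0.37, [458.0, 314.0], 509)]
round_tray side [(0.96, [333.0, 
[... 699 characters left out ...]
_center side [(0.83, [297.0, 260.0], 335)]
    ['scene', 'side'] [0.4297 0.0065] 0.196
    ['scene'] [0.4361 0.0108] 0.207
    ['side'] [0.4295 0.0058] 0.185
amber_bottle_center scene [(0.97, [453.0, 260.0], 827)]
amber_bottle_center side [(0.76, [238.0, 188.0], 483), (0.34, [369.0, 385.0], 640)]
    ['scene', 'side'] [0.363 0.289] 0.071
    ['scene'] [0.3612 0.2888] 0.06
    ['side'] [0.3635 0.2893] 0.072
kraft_carton_center scene [(0.66, [251.0, 167.0], 889)]
kraft_carton_center side [(0.81, [285.0, 376.0], 1368), (0.36, [335.0, 199.0], 584)]
    ['scene', 'side'] [ 0.3297 -0.2868  0.0467] 0.041
    ['scene'] [ 0.3286 -0.288  -0.0011] 0.039
    ['side'] [ 0.3301 -0.2865  0.0419] 0.038
1.25
```

Run:
```python
from h import *
from station import bot
res=pickle.load(open("res.pkl","rb"))
cams={c:bot.camera_model(c) for c in("scene","side")}
def pick(c,l,xy):
    d=bot.cut_out(c,l); d=sorted(d,key=lambda k:np.hypot(*(np.array(k["xy"])-xy))); return cams[c],d[0]["mask"]
o=[pick("scene","square_bottle_center",(193,185)),pick("side","square_bottle_center",(370,384))]
t=[pick("scene","long_tray",(185,240)),pick("side","long_tray",(403,329))]
for l,ob,p0 in(("square_bottle_center",o,None),("long_tray",t,(.605,-.248))):
    for sub in(ob,ob[:1],ob[1:]):
        p,f=fit(l,sub,yaw=True,p0=p0); print(l,np.round(p,4),round(f,3))
        if sub is ob: res[l]=p
pickle.dump(res,open("res.pkl","wb"))
big=[]
for c,(x,y,w,h) in dict(scene=(120,120,400,260),side=(200,130,300,300)).items():
    im=bot.grab_frame(c)[:,:,::-1].copy()
    S=2; im=cv2.resize(im,None,fx=S,fy=S,interpolation=cv2.INTER_CUBIC)
    for l,p in res.items():
        q=list(p)+[0]*(3-len(p))
        for H in hulls(l,*q,0,cams[c]): cv2.polylines(im,[np.round((H+.5)*S*16).astype(np.int32)],True,(0,255,255),1,shift=4)
    cv2.imwrite(f"pics/c_{c}.png",im[y*S:(y+h)*S,x*S:(x+w)*S])
print(bot.sense()["time_s"])
```

```text
square_bottle_center [ 0.4766 -0.3566  1.0951] 0.089
square_bottle_center [ 0.474  -0.3587  1.0116] 0.085
square_bottle_center [ 0.4772 -0.3558  1.1049] 0.069
long_tray [ 0.6033 -0.2495  0.1934] 0.044
long_tray [ 0.6018 -0.2494  0.1915] 0.052
long_tray [ 0.6033 -0.2496  0.1925] 0.033
1.55
```

View pics/c_scene.png

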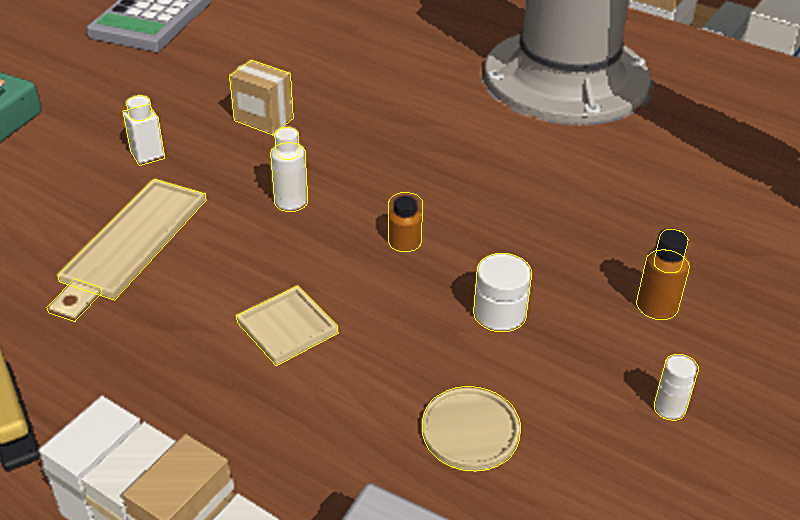

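View pics/c_side.png

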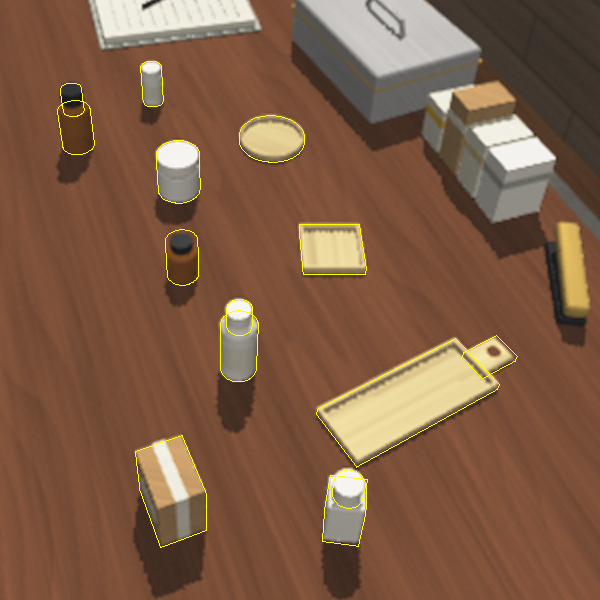

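Request:
{"name": "send_rows", "arguments": {"series": [[[0.0878,0.02,-0.035,0,0,0,0],[0.0878,0.04,-0.07,0,0,0,0],[0.0878,0.06,-0.105,0,0,0,0],[0.0878,0.08,-0.14,0,0,0,0],[0.0878,0.1,-0.175,0,0,0,0],[0.0878,0.12,-0.21,0,0,0,0],[0.0878,0.14,-0.245,0,0,0,0],[0.0878,0.16,-0.28,0,0,0,0]]]}}

```text
time_s: 2.35
eef_pos: [0.3445, 0.3681, 0.2229]
orientation: [0.432, 3.111, 0.001]
ft_force: [0.6, 0.2, -0.9]
width: 0.0879
```

Request:
{"name": "send_rows", "arguments": {"series": [[[0.0878,0.02,-0.035,0,0,0,0],[0.0878,0.04,-0.07,0,0,0,0],[0.0878,0.06,-0.105,0,0,0,0],[0.0878,0.08,-0.14,0,0,0,0],[0.0878,0.1,-0.175,0,0,0,0],[0.0878,0.12,-0.21,0,0,0,0],[0.0878,0.126,-0.214,0,0,0,0],[0.0878,0.126,-0.214,0,0,0,0]]]}}

```text
time_s: 3.15
eef_pos: [0.4707, 0.1545, 0.2229]
orientation: [0.437, 3.11, 0.0]
ft_force: [-2.0, 0.2, -0.3]
width: 0.0877
```

```bash
cat > st.py <<'E'
from h import *
from station import bot
import sys
from scipy.spatial.transform import Rotation as Ro
def st():
    s=bot.sense(); R=Ro.from_rotvec(s["orientation"]).as_matrix()
    print("t",round(s["time_s"],2),"tcp",np.round(s["eef_pos"],4),"jaw_yaw",round(np.degrees(np.arctan2(R[1,1],R[0,1])),1),"tilt",round(np.degrees(np.arccos(-R[2,2])),2),"w",round(s["width"],4),"F",np.round(s["ft_force"],1),"j",np.round(s["joints"],2))
    return s
def pic(c,name,overlay=True,z={}):
    cam=bot.camera_model(c); im=bot.grab_frame(c)[:,:,::-1].copy()
    if overlay:
        for l,p in pickle.load(open("res.pkl","rb")).items():
            q=list(p)+[0]*(3-len(p))
            for H in hulls(l,*q,z.get(l,0),cam): cv2.polylines(im,[np.round((H+.5)*16).astype(np.int32)],True,(0,255,255),1,shift=4)
    cv2.imwrite(f"pics/{name}.png",im)
if __name__=="__main__":
    st()
    if len(sys.argv)>2: pic(sys.argv[1],sys.argv[2])
E
python3 st.py wrist d_wrist
```

```text
t 3.15 tcp [0.4707 0.1545 0.2229] jaw_yaw 74.0 tilt 0.04 w 0.0877 F [-2.   0.2 -0.3] j [-0.71  0.18  0.3   1.99 -0.06  0.98  0.91]
```

View pics/d_wrist.png

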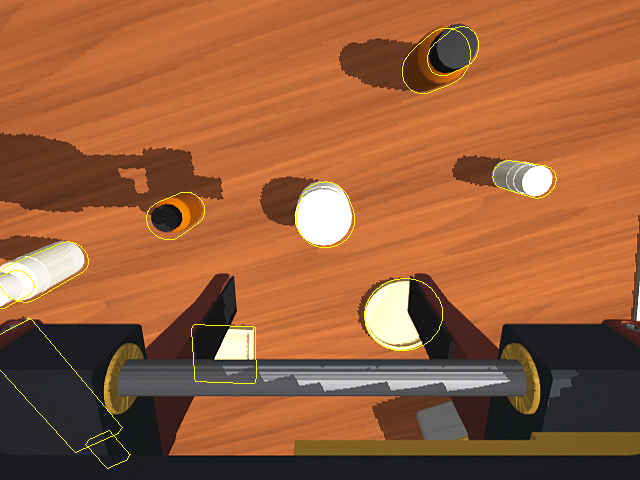

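Request:
{"name": "send_rows", "arguments": {"series": [[[0.0878,0,0,-0.03,0,0,0],[0.0878,0,0,-0.06,0,0,0],[0.0878,0,0,-0.09,0,0,0],[0.0878,0,0,-0.12,0,0,0],[0.0878,0,0,-0.15,0,0,0],[0.0878,0,0,-0.175,0,0,0],[0.0878,0,0,-0.195,0,0,0],[0.0878,0,0,-0.205,0,0,0]]]}}

```text
time_s: 4.0
eef_pos: [0.468, 0.1572, 0.016]
orientation: [-0.427, -3.11, 0.001]
ft_force: [-0.2, 0.8, 0.6]
width: 0.0878
```

Request:
{"name": "send_rows", "arguments": {"grip_force": 12, "series": [[[0.07,0,0,0,0,0,0],[0.06,0,0,0,0,0,0],[0.05,0,0,0,0,0,0],[0.04,0,0,0,0,0,0],[0.04,0,0,0,0,0,0],[0.04,0,0,0,0,0,0],[0.04,0,0,0,0,0,0]]]}}

```text
time_s: 4.7
eef_pos: [0.4704, 0.1558, 0.0185]
orientation: [0.432, 3.111, 0.002]
ft_force: [-0.5, -0.4, 6.4]
width: 0.0555
```

```bash
python3 st.py
```

```text
t 4.7 tcp [0.4704 0.1558 0.0185] jaw_yaw 74.2 tilt 0.08 w 0.0555 F [-0.5 -0.4  6.4] j [-0.62  0.5   0.21  2.14 -0.21  0.52  1.04]
```

Request:
{"name": "send_rows", "arguments": {"series": [[[0.04,0,0,0.01,0,0,0],[0.04,0,0,0.03,0,0,0],[0.04,0,0,0.06,0,0,0],[0.04,0.03,0.01,0.07,0,0,0],[0.04,0.07,0.025,0.07,0,0,0],[0.04,0.11,0.04,0.07,0,0,0],[0.04,0.14,0.05,0.07,0,0,0],[0.04,0.153,0.055,0.07,0,0,0]]]}}

```text
time_s: 5.5
eef_pos: [0.6254, 0.2114, 0.0882]
orientation: [0.432, 3.11, 0.001]
ft_force: [-0.6, -1.0, -1.3]
width: 0.0558
```

Run:
```python
from st import *
st(); pic("scene","e_scene"); pic("side","e_side")
a=cv2.imread("pics/e_scene.png")[150:450,230:530]; b=cv2.imread("pics/e_side.png")[100:400,180:480]
cv2.imwrite("pics/e.png",cv2.resize(np.hstack([a,b]),(800,400)))
for c in("scene","side"):
    d=bot.cut_out(c,"squat_jar_center")
    if d:
        cam=bot.camera_model(c)
        print(c,d[0]["confidence"],d[0]["xy"],fit("squat_jar_center",[(cam,d[0]["mask"])],z=.071))
```

```text
t 5.5 tcp [0.6254 0.2114 0.0882] jaw_yaw 74.2 tilt 0.11 w 0.0558 F [-0.6 -1.  -1.3] j [-0.6   0.6   0.26  1.72 -0.19  0.84  1.03]
scene 0.96 [352.1, 301.2] (array([0.62744647, 0.21005243]), np.float64(0.3450586795806885))
side 0.5 [331.5, 179.3] (array([0.62391444, 0.20318919]), np.float64(0.588247537612915))
```

View pics/e.png

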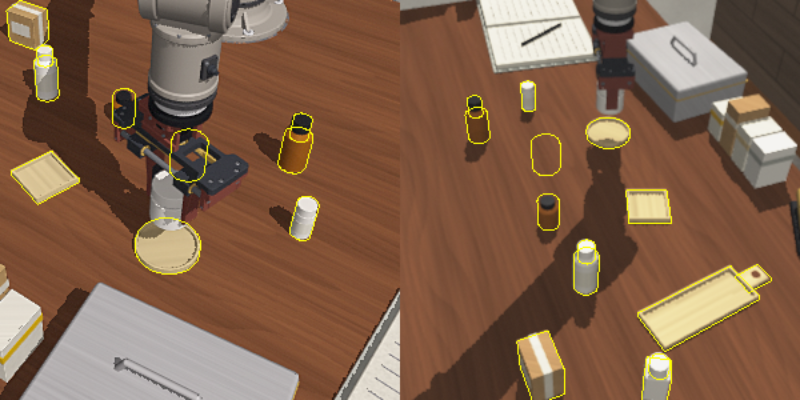

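Request:
{"name": "send_rows", "arguments": {"series": [[[0.04,0,0,-0.02,0,0,0],[0.04,0,0,-0.04,0,0,0],[0.04,0,0,-0.052,0,0,0],[0.04,0,0,-0.06,0,0,0],[0.04,0,0,-0.063,0,0,0],[0.04,0,0,-0.065,0,0,0],[0.04,0,0,-0.065,0,0,0]]]}}

```text
time_s: 6.4
eef_pos: [0.6231, 0.2106, 0.0231]
orientation: [0.432, 3.111, 0.001]
ft_force: [0.1, -0.4, -1.0]
width: 0.0559
```

```bash
python3 st.py side f_side
```

```text
t 6.4 tcp [0.6231 0.2106 0.0231] jaw_yaw 74.2 tilt 0.04 w 0.0559 F [ 0.1 -0.4 -1. ] j [-0.58  0.69  0.23  1.75 -0.22  0.73  1.05]
```

Request:
{"name": "send_rows", "arguments": {"series": [[[0.055,0,0,-0.001,0,0,0],[0.058,0,0,-0.001,0,0,0],[0.064,0,0,-0.001,0,0,0],[0.072,0,0,-0.001,0,0,0],[0.085,0,0,-0.001,0,0,0],[0.085,0,0,-0.001,0,0,0],[0.085,0,0,0.01,0,0,0],[0.085,0,0,0.03,0,0,0]]]}}

```text
time_s: 7.25
eef_pos: [0.6218, 0.2101, 0.0522]
orientation: [-0.431, -3.109, 0.002]
ft_force: [-0.1, -0.6, -0.2]
width: 0.085
```

Request:
{"name": "send_rows", "arguments": {"series": [[[0.085,0,0,0.04,0,0,0],[0.085,0,0,0.08,0,0,0],[0.085,0,0,0.12,0,0,0],[0.085,-0.02,-0.04,0.12,0,0,0],[0.085,-0.04,-0.08,0.12,0,0,0],[0.085,-0.06,-0.12,0.12,0,0,0],[0.085,-0.08,-0.16,0.12,0,0,0],[0.085,-0.1,-0.2,0.12,0,0,0]]]}}

```text
time_s: 8.05
eef_pos: [0.522, 0.0089, 0.1736]
orientation: [0.432, 3.111, 0.001]
ft_force: [0.8, -0.9, 0.5]
width: 0.0848
```

Run:
```python
from st import *
st()
o=[]
for c in("scene","side"):
    pic(c,"g_"+c); cam=bot.camera_model(c)
    d=bot.cut_out(c,"squat_jar_center")
    if d: o.append((cam,d[0]["mask"])); print(c,d[0]["confidence"],fit("squat_jar_center",o[-1:],z=.004))
print(fit("squat_jar_center",o,z=.004))
a=cv2.imread("pics/g_scene.png")[150:450,230:530]; b=cv2.imread("pics/g_side.png")[100:400,180:480]
cv2.imwrite("pics/g.png",cv2.resize(np.hstack([a,b]),(800,400)))
```

```text
t 8.05 tcp [0.522  0.0089 0.1736] jaw_yaw 74.2 tilt 0.07 w 0.0848 F [ 0.8 -0.9  0.5] j [-0.42  0.29  0.34  1.99 -0.12  0.88  1.28]
scene 0.83 (array([0.62268466, 0.20976619]), np.float64(0.05549579858779907))
side 0.38 (array([0.62784187, 0.20197054]), np.float64(0.9090805649757385))
(array([0.62251873, 0.20960652]), np.float64(0.48488056659698486))
```

View pics/g.png

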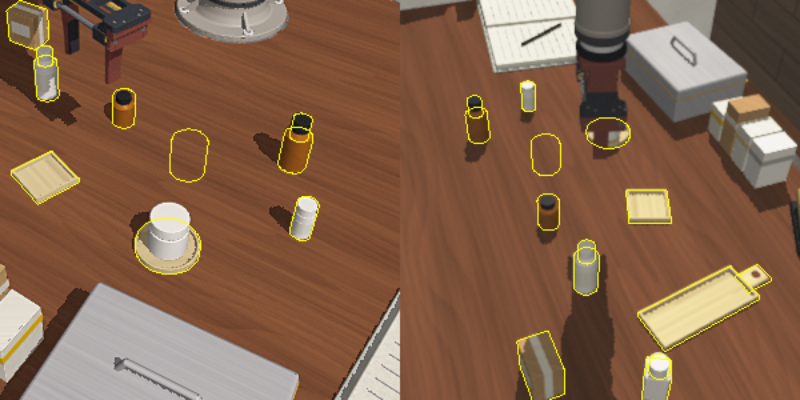

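Request:
{"name": "send_rows", "arguments": {"series": [[[0.085,-0.018,-0.039,0,0,0,0],[0.085,-0.037,-0.078,0,0,0,0],[0.085,-0.056,-0.117,0,0,0,0],[0.085,-0.07,-0.145,0,0,0,0],[0.085,-0.076,-0.156,0,0,0,0],[0.085,-0.076,-0.156,0,0,0,0],[0.085,-0.076,-0.156,0,0,0,0]]]}}

```text
time_s: 8.95
eef_pos: [0.4482, -0.1437, 0.1728]
orientation: [0.428, 3.112, 0.001]
ft_force: [0.1, -0.2, -0.1]
width: 0.0848
```

```bash
python3 st.py wrist h_wrist
```

```text
t 8.95 tcp [ 0.4482 -0.1437  0.1728] jaw_yaw 74.3 tilt 0.05 w 0.0848 F [ 0.1 -0.2 -0.1] j [-0.19  0.21  0.42  2.1  -0.11  0.85  1.6 ]
```

View pics/h_wrist.png

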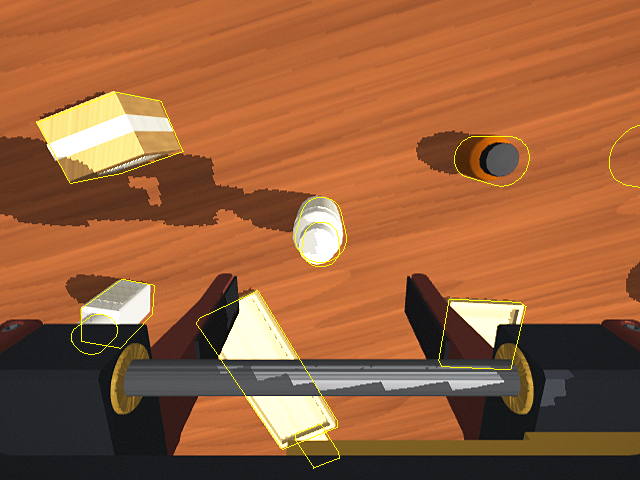

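Request:
{"name": "send_rows", "arguments": {"series": [[[0.085,0,-0.001,-0.03,0,0,0],[0.085,0,-0.002,-0.06,0,0,0],[0.085,0,-0.002,-0.09,0,0,0],[0.085,0,-0.002,-0.115,0,0,0],[0.085,0,-0.002,-0.135,0,0,0],[0.085,0,-0.002,-0.144,0,0,0],[0.085,0,-0.002,-0.144,0,0,0]]]}}

```text
time_s: 9.7
eef_pos: [0.4468, -0.1462, 0.0277]
orientation: [-0.428, -3.11, -0.001]
ft_force: [0.3, 0.4, 0.3]
width: 0.0851
```

Request:
{"name": "send_rows", "arguments": {"grip_force": 12, "series": [[[0.07,0,0,0,0,0,0],[0.06,0,0,0,0,0,0],[0.05,0,0,0,0,0,0],[0.04,0,0,0,0,0,0],[0.03,0,0,0,0,0,0],[0.025,0,0,0,0,0,0],[0.025,0,0,0,0,0,0],[0.025,0,0,0,0,0,0]]]}}

```text
time_s: 10.5
eef_pos: [0.4469, -0.1475, 0.0288]
orientation: [0.432, 3.112, 0.0]
ft_force: [-0.2, 0.7, 3.4]
width: 0.04
```

```bash
python3 st.py side i_side
```

```text
t 10.5 tcp [ 0.4469 -0.1475  0.0288] jaw_yaw 74.2 tilt 0.01 w 0.04 F [-0.2  0.7  3.4] j [-0.08  0.47  0.32  2.2  -0.29  0.52  1.76]
```

View pics/i_side.png

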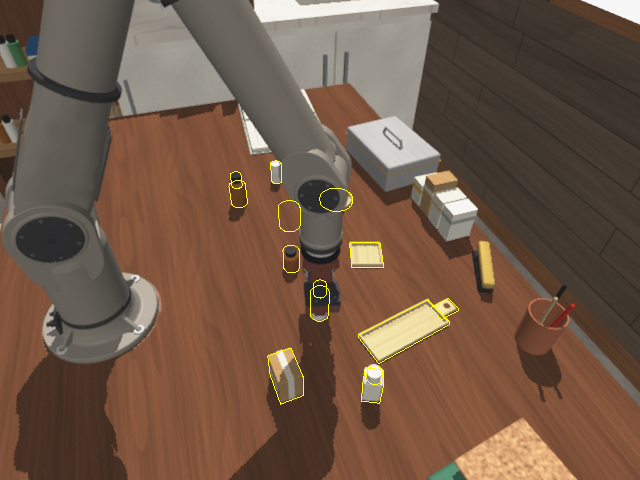

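Request:
{"name": "send_rows", "arguments": {"series": [[[0.025,0,0,0.01,0,0,0],[0.025,0,0,0.03,0,0,0],[0.025,0,0,0.06,0,0,0],[0.025,0.02,0.015,0.07,0,0,0],[0.025,0.05,0.04,0.07,0,0,0],[0.025,0.08,0.063,0.07,0,0,0],[0.025,0.11,0.086,0.07,0,0,0],[0.025,0.14,0.108,0.07,0,0,0]]]}}

```text
time_s: 11.35
eef_pos: [0.5876, -0.0383, 0.0991]
orientation: [-0.432, -3.112, 0.0]
ft_force: [0.3, -1.0, -0.1]
width: 0.0398
```

Request:
{"name": "send_rows", "arguments": {"series": [[[0.025,0.02,0.015,0,0,0,0],[0.025,0.029,0.021,0,0,0,0],[0.025,0.029,0.021,0,0,0,0],[0.025,0.029,0.021,0,0,0,0]]]}}

```text
time_s: 11.75
eef_pos: [0.6145, -0.02, 0.0986]
orientation: [-0.434, -3.11, 0.002]
ft_force: [-0.3, -0.9, -1.1]
width: 0.0399
```

Run:
```python
from st import *
st(); pic("scene","j_scene"); pic("side","j_side")
a=cv2.imread("pics/j_scene.png")[150:450,200:500]; b=cv2.imread("pics/j_side.png")[100:400,180:480]
cv2.imwrite("pics/j.png",cv2.resize(np.hstack([a,b]),(800,400)))
```

```text
t 11.75 tcp [ 0.6145 -0.02    0.0986] jaw_yaw 74.1 tilt 0.09 w 0.0399 F [-0.3 -0.9 -1.1] j [-0.33  0.54  0.36  1.83 -0.25  0.82  1.44]
```

View pics/j.png

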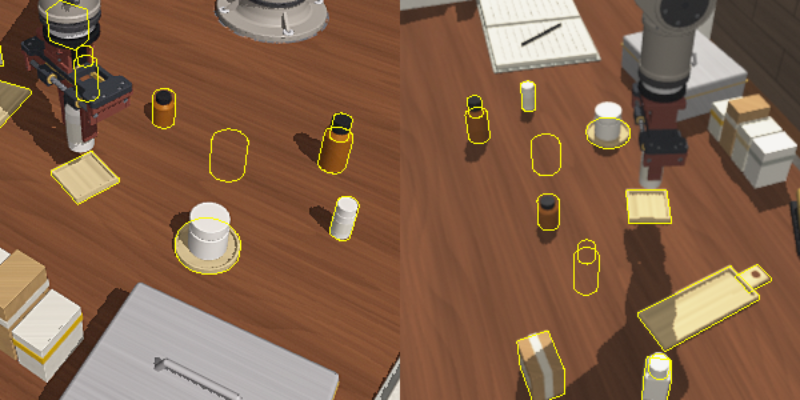

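Request:
{"name": "send_rows", "arguments": {"series": [[[0.025,0,0.001,-0.02,0,0,0],[0.025,0,0.001,-0.04,0,0,0],[0.025,0,0.001,-0.052,0,0,0],[0.025,0,0.001,-0.06,0,0,0],[0.025,0,0.001,-0.063,0,0,0],[0.025,0,0.001,-0.065,0,0,0],[0.025,0,0.001,-0.066,0,0,0],[0.025,0,0.001,-0.066,0,0,0]]]}}

```text
time_s: 12.65
eef_pos: [0.6161, -0.0175, 0.0331]
orientation: [0.432, 3.111, 0.0]
ft_force: [0.3, -0.5, -1.3]
width: 0.0398
```

Request:
{"name": "send_rows", "arguments": {"series": [[[0.039,0,0,0,0,0,0],[0.042,0,0,0,0,0,0],[0.048,0,0,0,0,0,0],[0.056,0,0,0,0,0,0],[0.07,0,0,0,0,0,0],[0.075,0,0,0,0,0,0],[0.075,0,0,0.015,0,0,0],[0.075,0,0,0.04,0,0,0]]]}}

```text
time_s: 13.45
eef_pos: [0.6146, -0.0175, 0.0725]
orientation: [-0.432, -3.109, 0.001]
ft_force: [-0.6, 0.7, -0.1]
width: 0.0748
```

Request:
{"name": "send_rows", "arguments": {"series": [[[0.075,0,0,0.04,0,0,0],[0.075,0,0,0.08,0,0,0],[0.075,0,0,0.1,0,0,0],[0.075,0,-0.03,0.1,0,0,0],[0.075,-0.01,-0.07,0.1,0,0,0],[0.075,-0.02,-0.11,0.1,0,0,0],[0.075,-0.03,-0.15,0.1,0,0,0],[0.075,-0.04,-0.19,0.1,0,0,0]]]}}

```text
time_s: 14.25
eef_pos: [0.5753, -0.2091, 0.174]
orientation: [0.432, 3.111, 0.0]
ft_force: [0.6, -0.1, -1.1]
width: 0.0748
```

Run:
```python
from st import *
st()
for c in("scene","side"):
    pic(c,"k_"+c); cam=bot.camera_model(c)
    for l in("tall_bottle_center","squat_jar_center"):
        d=bot.cut_out(c,l)
        if d: print(c,l,d[0]["confidence"],d[0]["xy"],fit(l,[(cam,d[0]["mask"])],z=.004))
a=cv2.imread("pics/k_scene.png")[150:450,200:500]; b=cv2.imread("pics/k_side.png")[100:400,180:480]
cv2.imwrite("pics/k.png",cv2.resize(np.hstack([a,b]),(800,400)))
```

```text
t 14.25 tcp [ 0.5753 -0.2091  0.174 ] jaw_yaw 74.2 tilt 0.07 w 0.0748 F [ 0.6 -0.1 -1.1] j [-0.08  0.45  0.43  1.78 -0.22  0.96  1.74]
scene tall_bottle_center 0.57 [263.2, 267.0] (array([ 0.61338048, -0.01924477]), np.float64(0.06941026449203491))
scene squat_jar_center 0.95 [353.0, 323.5] (array([0.62194907, 0.20981884]), np.float64(0.0531734824180603))
side tall_bottle_center 0.68 [371.6, 242.4] (array([ 0.61489505, -0.01894637]), np.float64(0.053206026554107666))
side squat_jar_center 0.71 [335.4, 191.4] (array([0.62232653, 0.20846902]), np.float64(0.07731664180755615))
```

View pics/k.png

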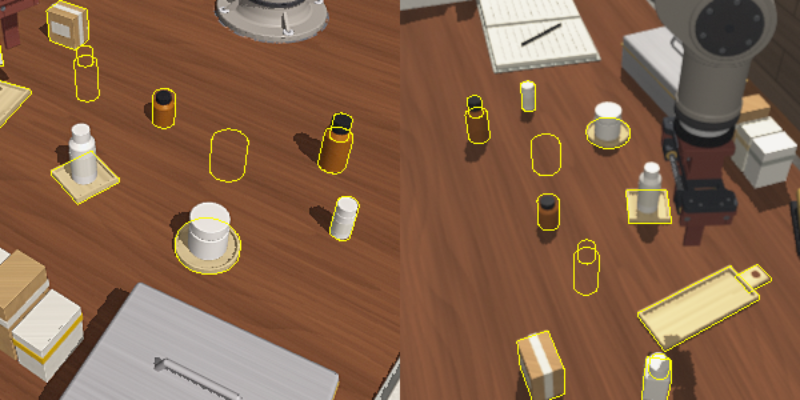

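Request:
{"name": "send_rows", "arguments": {"series": [[[0.065,-0.02,-0.03,0,0,0,-3],[0.065,-0.043,-0.065,0,0,0,-6],[0.065,-0.066,-0.1,0,0,0,-9],[0.065,-0.086,-0.13,0,0,0,-12],[0.065,-0.099,-0.148,0,0,0,-12],[0.065,-0.099,-0.148,0,0,0,-12],[0.065,-0.099,-0.148,0,0,0,-12]]]}}

```text
time_s: 15.25
eef_pos: [0.4781, -0.3538, 0.1727]
orientation: [0.752, 3.05, 0.002]
ft_force: [0.5, 1.0, 0.2]
width: 0.0653
```

Run:
```python
from st import *
st(); cam=bot.camera_model("wrist"); pic("wrist","l_wrist")
d=bot.cut_out("wrist","square_bottle_center")
for k in d[:2]:
    print(k["confidence"],k["xy"],k["mask"].sum(),fit("square_bottle_center",[(cam,k["mask"])],yaw=True,p0=(.4766,-.3566)))
    im=cv2.imread("pics/l_wrist.png")
    c,_=cv2.findContours(k["mask"].astype(np.uint8),0,2); cv2.drawContours(im,c,-1,(0,255,0),1); cv2.imwrite("pics/l2_wrist.png",im)
```

```text
t 15.25 tcp [ 0.4781 -0.3538  0.1727] jaw_yaw 62.3 tilt 0.06 w 0.0653 F [0.5 1.  0.2] j [ 0.14  0.43  0.51  1.83 -0.26  0.94  1.86]
0.86 [317.2, 226.7] 2275 (array([ 0.47517477, -0.35749117,  1.13043026]), np.float64(0.045902252197265625))
```

View pics/l_wrist.png

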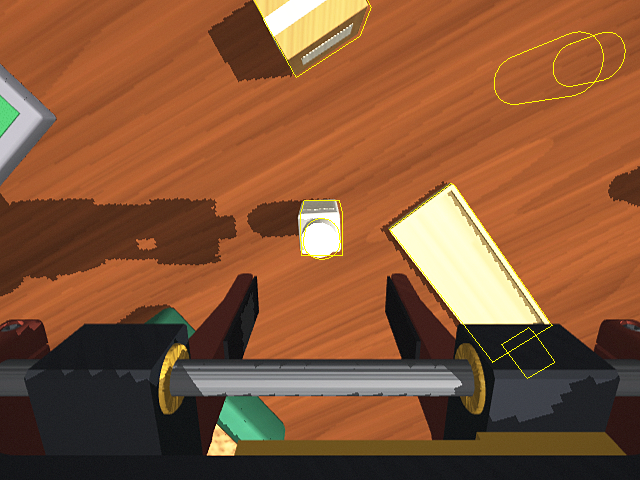

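Request:
{"name": "send_rows", "arguments": {"series": [[[0.065,0,0,-0.03,0,0,1],[0.065,0,0,-0.06,0,0,1],[0.065,0,-0.001,-0.09,0,0,1],[0.065,0,-0.001,-0.12,0,0,1],[0.065,0,-0.001,-0.14,0,0,1],[0.065,0,-0.001,-0.148,0,0,1],[0.065,0,-0.001,-0.148,0,0,1]]]}}

```text
time_s: 16.05
eef_pos: [0.4773, -0.3549, 0.0238]
orientation: [-0.725, -3.055, -0.002]
ft_force: [-0.6, 0.8, 0.2]
width: 0.0647
```

Request:
{"name": "send_rows", "arguments": {"grip_force": 12, "series": [[[0.055,0,0,0,0,0,0],[0.045,0,0,0,0,0,0],[0.038,0,0,0,0,0,0],[0.03,0,0,0,0,0,0],[0.02,0,0,0,0,0,0],[0.02,0,0,0,0,0,0],[0.02,0,0,0,0,0,0]]]}}

```text
time_s: 16.75
eef_pos: [0.4772, -0.3567, 0.0253]
orientation: [0.728, 3.055, 0.0]
ft_force: [-1.3, 1.4, 6.8]
width: 0.0342
```

```bash
python3 st.py; python3 -c "
import numpy as np
a=0.1930
print(.6033+.045*np.cos(a),-.2495+.045*np.sin(a),.6033-.045*np.cos(a),-.2495-.045*np.sin(a),np.degrees(a))"
```

```text
t 16.75 tcp [ 0.4772 -0.3567  0.0253] jaw_yaw 63.2 tilt 0.05 w 0.0342 F [-1.3  1.4  6.8] j [ 0.24  0.63  0.4   1.91 -0.38  0.67  1.98]
0.6474644958119907 -0.24086881759706996 0.5591355041880092 -0.25813118240293004 11.058085446024888
```

Request:
{"name": "send_rows", "arguments": {"series": [[[0.02,0,0,0.01,0,0,0],[0.02,0,0,0.03,0,0,0],[0.02,0,0,0.06,0,0,0],[0.02,0.02,0.014,0.07,0,0,5],[0.02,0.05,0.035,0.07,0,0,10],[0.02,0.08,0.055,0.07,0,0,16],[0.02,0.11,0.075,0.07,0,0,22],[0.02,0.135,0.092,0.07,0,0,28]]]}}

```text
time_s: 17.55
eef_pos: [0.6141, -0.2615, 0.0946]
orientation: [-0.046, 3.141, 0.002]
ft_force: [-0.4, 0.3, -1.3]
width: 0.0343
```

Request:
{"name": "send_rows", "arguments": {"series": [[[0.02,0.02,0.014,0,0,0,4],[0.02,0.035,0.024,0,0,0,8],[0.02,0.035,0.024,0,0,0,10],[0.02,0.035,0.024,0,0,0,10],[0.02,0.035,0.024,0,0,0,10]]]}}

```text
time_s: 18.05
eef_pos: [0.6455, -0.2417, 0.0945]
orientation: [0.303, -3.126, 0.001]
ft_force: [-0.4, 0.3, -1.6]
width: 0.0343
```

Run:
```python
from st import *
st(); pic("scene","m_scene"); pic("side","m_side")
a=cv2.imread("pics/m_scene.png")[100:400,80:380]; b=cv2.imread("pics/m_side.png")[150:450,230:530]
cv2.imwrite("pics/m.png",cv2.resize(np.hstack([a,b]),(800,400)))
```

```text
t 18.05 tcp [ 0.6455 -0.2417  0.0945] jaw_yaw 101.1 tilt 0.08 w 0.0343 F [-0.4  0.3 -1.6] j [ 0.08  0.64  0.28  1.63 -0.21  0.9   2.2 ]
```

View pics/m.png

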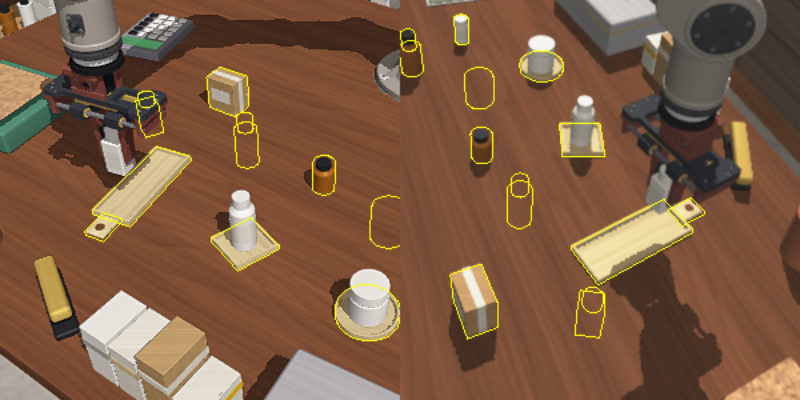

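Request:
{"name": "send_rows", "arguments": {"series": [[[0.02,0,0,-0.02,0,0,0],[0.02,0,0,-0.04,0,0,0],[0.02,0,0,-0.052,0,0,0],[0.02,0,0,-0.06,0,0,0],[0.02,0,0,-0.063,0,0,0],[0.02,0,0,-0.065,0,0,0],[0.02,0,0,-0.066,0,0,0],[0.02,0,0,-0.066,0,0,0]]]}}

```text
time_s: 18.95
eef_pos: [0.6472, -0.2407, 0.0294]
orientation: [-0.306, 3.126, -0.001]
ft_force: [0.3, 0.1, -0.9]
width: 0.0344
```

Request:
{"name": "send_rows", "arguments": {"series": [[[0.033,0,0,0,0,0,0],[0.036,0,0,0,0,0,0],[0.042,0,0,0,0,0,0],[0.05,0,0,0,0,0,0],[0.065,0,0,0,0,0,0],[0.065,0,0,0,0,0,0],[0.065,0,0,0.015,0,0,0],[0.065,0,0,0.04,0,0,0]]]}}

```text
time_s: 19.75
eef_pos: [0.6456, -0.2401, 0.0682]
orientation: [0.306, -3.124, -0.002]
ft_force: [-0.4, 0.6, -0.6]
width: 0.0649
```

Request:
{"name": "send_rows", "arguments": {"series": [[[0.065,0,0,0.04,0,0,0],[0.065,0,0,0.08,0,0,0],[0.065,0,0,0.12,0,0,0],[0.065,-0.01,0.04,0.13,0,0,-4],[0.065,-0.02,0.08,0.13,0,0,-8],[0.065,-0.03,0.12,0.13,0,0,-12],[0.065,-0.04,0.16,0.13,0,0,-16],[0.065,-0.05,0.2,0.13,0,0,-20]]]}}

```text
time_s: 20.55
eef_pos: [0.5964, -0.0391, 0.2]
orientation: [0.246, 3.131, 0.001]
ft_force: [0.6, 0.1, 0.2]
width: 0.0653
```

Run:
```python
from st import *
st()
for c in("scene","side"):
    pic(c,"n_"+c); cam=bot.camera_model(c)
    for k in bot.cut_out(c,"square_bottle_center")[:2]:
        print(c,k["confidence"],k["xy"],fit("square_bottle_center",[(cam,k["mask"])],z=.004,yaw=True))
a=cv2.imread("pics/n_scene.png")[100:400,80:380]; b=cv2.imread("pics/n_side.png")[150:450,230:530]
cv2.imwrite("pics/n.png",cv2.resize(np.hstack([a,b]),(800,400)))
```

```text
t 20.55 tcp [ 0.5964 -0.0391  0.2   ] jaw_yaw 81.0 tilt 0.09 w 0.0653 F [0.6 0.1 0.2] j [-0.32  0.39  0.36  1.79 -0.16  0.99  1.52]
scene 0.74 [174.6, 236.9] (array([ 0.64628045, -0.24200545,  0.46735036]), np.float64(0.10631376504898071))
scene 0.49 [453.2, 257.5] (array([ 0.36318119,  0.28933421, -0.05537441]), np.float64(0.13448405265808105))
side 0.93 [419.5, 312.8] (array([ 0.64637207, -0.24160758,  0.55475729]), np.float64(0.13255435228347778))
```

View pics/n.png

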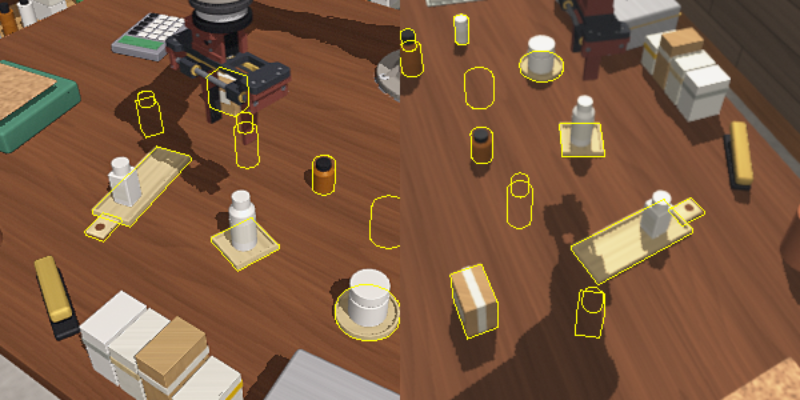

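Request:
{"name": "send_rows", "arguments": {"series": [[[0.065,-0.01,0.038,0,0,0,0],[0.065,-0.02,0.077,0,0,0,0],[0.065,-0.031,0.116,0,0,0,0],[0.065,-0.042,0.156,0,0,0,0],[0.065,-0.053,0.196,0,0,0,0],[0.065,-0.064,0.236,0,0,0,0],[0.065,-0.074,0.276,0,0,0,0],[0.065,-0.085,0.315,0,0,0,0]]]}}

```text
time_s: 21.55
eef_pos: [0.5129, 0.2742, 0.1995]
orientation: [0.245, 3.13, 0.0]
ft_force: [0.1, 0.4, 0.2]
width: 0.065
```

Request:
{"name": "send_rows", "arguments": {"series": [[[0.065,-0.01,0.04,0,0,0,0],[0.065,-0.018,0.07,-0.01,0,0,0],[0.065,-0.021,0.078,-0.02,0,0,0],[0.065,-0.021,0.078,-0.03,0,0,0],[0.065,-0.021,0.078,-0.03,0,0,0],[0.065,-0.021,0.078,-0.03,0,0,0]]]}}

```text
time_s: 22.15
eef_pos: [0.4922, 0.3497, 0.1686]
orientation: [0.247, 3.132, -0.002]
ft_force: [0.3, 0.0, 0.2]
width: 0.0648
```

Run:
```python
from st import *
st(); cam=bot.camera_model("wrist"); pic("wrist","o_wrist")
for k in bot.cut_out("wrist","small_bottle_center")[:2]:
    print(k["confidence"],k["xy"],fit("small_bottle_center",[(cam,k["mask"])]))
```

```text
t 22.15 tcp [0.4922 0.3497 0.1686] jaw_yaw 81.0 tilt 0.08 w 0.0648 F [0.3 0.  0.2] j [-0.9   0.42  0.23  1.8  -0.11  0.94  0.79]
0.68 [328.1, 222.9] (array([0.4875093 , 0.35334613]), np.float64(0.07528918981552124))
```

View pics/o_wrist.png

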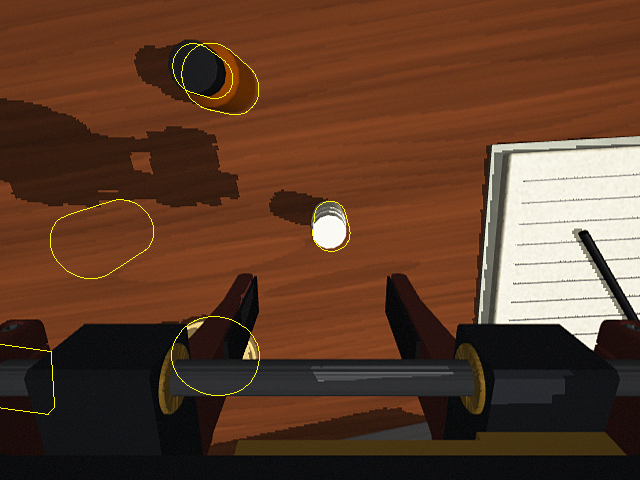

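Request:
{"name": "send_rows", "arguments": {"series": [[[0.065,-0.001,0.002,-0.03,0,0,0],[0.065,-0.002,0.004,-0.06,0,0,0],[0.065,-0.002,0.004,-0.09,0,0,0],[0.065,-0.002,0.004,-0.12,0,0,0],[0.065,-0.002,0.004,-0.14,0,0,0],[0.065,-0.002,0.004,-0.147,0,0,0],[0.065,-0.002,0.004,-0.147,0,0,0]]]}}

```text
time_s: 22.95
eef_pos: [0.489, 0.3558, 0.0214]
orientation: [-0.242, -3.132, 0.001]
ft_force: [0.1, -0.5, 1.3]
width: 0.0651
```

Request:
{"name": "send_rows", "arguments": {"grip_force": 8, "series": [[[0.055,0,0,0,0,0,0],[0.045,0,0,0,0,0,0],[0.036,0,0,0,0,0,0],[0.03,0,0,0,0,0,0],[0.02,0,0,0,0,0,0],[0.015,0,0,0,0,0,0],[0.015,0,0,0,0,0,0],[0.015,0,0,0,0,0,0]]]}}

```text
time_s: 23.75
eef_pos: [0.489, 0.3567, 0.0221]
orientation: [0.241, 3.132, 0.001]
ft_force: [-1.8, -0.4, 6.0]
width: 0.0301
```

```bash
python3 st.py
```

```text
t 23.75 tcp [0.489  0.3567 0.0221] jaw_yaw 81.2 tilt 0.03 w 0.0301 F [-1.8 -0.4  6. ] j [-0.86  0.62  0.18  1.88 -0.17  0.66  0.83]
```

Request:
{"name": "send_rows", "arguments": {"series": [[[0.015,0,0,0.01,0,0,0],[0.015,0,0,0.03,0,0,0],[0.015,0,0,0.06,0,0,0],[0.015,0,0,0.1,0,0,0],[0.015,0,-0.02,0.13,0,0,0],[0.015,0,-0.055,0.14,0,0,0],[0.015,0.005,-0.095,0.14,0,0,2],[0.015,0.01,-0.135,0.14,0,0,4]]]}}

```text
time_s: 24.55
eef_pos: [0.4988, 0.2204, 0.1626]
orientation: [0.128, 3.138, 0.001]
ft_force: [0.7, -0.9, 0.0]
width: 0.0297
```

Request:
{"name": "send_rows", "arguments": {"series": [[[0.015,0.005,-0.04,0,0,0,2],[0.015,0.01,-0.08,0,0,0,4],[0.015,0.015,-0.12,0,0,0,6],[0.015,0.02,-0.16,0,0,0,8],[0.015,0.025,-0.2,0,0,0,10],[0.015,0.03,-0.24,0,0,0,12],[0.015,0.035,-0.28,0,0,0,14],[0.015,0.04,-0.32,0,0,0,16]]]}}

```text
time_s: 25.35
eef_pos: [0.5386, -0.1001, 0.1621]
orientation: [-0.309, 3.126, 0.0]
ft_force: [0.5, 1.2, 0.1]
width: 0.0298
```

```bash
python3 st.py
```

```text
t 25.35 tcp [ 0.5386 -0.1001  0.1621] jaw_yaw 101.3 tilt 0.01 w 0.0298 F [0.5 1.2 0.1] j [-0.18  0.35  0.31  1.94 -0.13  0.88  1.97]
```

Remaining to (0.559, -0.258): (+0.020, -0.158), then down to about z 0.095.

Request:
{"name": "send_rows", "arguments": {"series": [[[0.015,0.005,-0.04,0,0,0,0],[0.015,0.01,-0.08,0,0,0,0],[0.015,0.015,-0.12,0,0,0,0],[0.015,0.02,-0.15,0,0,0,0],[0.015,0.0205,-0.158,-0.02,0,0,0],[0.015,0.0205,-0.158,-0.05,0,0,0],[0.015,0.0205,-0.158,-0.07,0,0,0],[0.015,0.0205,-0.158,-0.07,0,0,0]]]}}

```text
time_s: 26.15
eef_pos: [0.5571, -0.2556, 0.0891]
orientation: [0.306, -3.122, -0.004]
ft_force: [-0.1, -0.3, -0.6]
width: 0.0298
```

Run:
```python
from st import *
st(); pic("scene","p_scene"); pic("side","p_side")
a=cv2.imread("pics/p_scene.png")[100:400,80:380]; b=cv2.imread("pics/p_side.png")[150:450,230:530]
cv2.imwrite("pics/p.png",cv2.resize(np.hstack([a,b]),(800,400)))
```

```text
t 26.15 tcp [ 0.5571 -0.2556  0.0891] jaw_yaw 101.2 tilt 0.32 w 0.0298 F [-0.1 -0.3 -0.6] j [ 0.1   0.55  0.31  1.83 -0.22  0.8   2.29]
```

View pics/p.png

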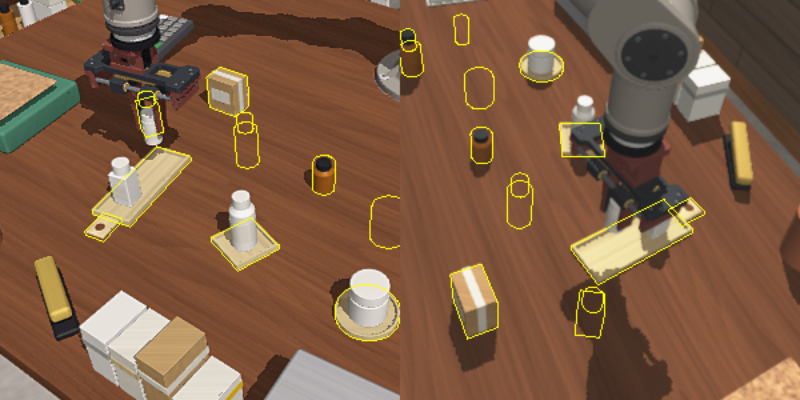

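Request:
{"name": "send_rows", "arguments": {"series": [[[0.015,0,0,-0.02,0,0,0],[0.015,0,0,-0.04,0,0,0],[0.015,0,0,-0.052,0,0,0],[0.015,0,0,-0.06,0,0,0],[0.015,0,0,-0.063,0,0,0],[0.015,0,0,-0.065,0,0,0],[0.015,0,0,-0.066,0,0,0],[0.015,0,0,-0.066,0,0,0]]]}}

```text
time_s: 27.05
eef_pos: [0.5597, -0.2567, 0.0262]
orientation: [-0.306, 3.126, -0.001]
ft_force: [0.7, 0.9, -0.4]
width: 0.0294
```

```bash
python3 st.py
```

```text
t 27.05 tcp [ 0.5597 -0.2567  0.0262] jaw_yaw 101.2 tilt 0.05 w 0.0294 F [ 0.7  0.9 -0.4] j [ 0.13  0.64  0.27  1.86 -0.26  0.68  2.32]
```

Request:
{"name": "send_rows", "arguments": {"series": [[[0.029,0,0,0,0,0,0],[0.032,0,0,0,0,0,0],[0.038,0,0,0,0,0,0],[0.046,0,0,0,0,0,0],[0.06,0,0,0,0,0,0],[0.06,0,0,0,0,0,0],[0.06,0,0,0.015,0,0,0],[0.06,0,0,0.04,0,0,0]]]}}

```text
time_s: 27.85
eef_pos: [0.5582, -0.2561, 0.0655]
orientation: [0.306, -3.124, -0.002]
ft_force: [0.1, 0.5, 0.0]
width: 0.06
```

Request:
{"name": "send_rows", "arguments": {"series": [[[0.06,0,0,0.04,0,0,0],[0.06,0,0,0.08,0,0,0],[0.06,0,0,0.12,0,0,0],[0.06,-0.01,0.03,0.15,0,0,0],[0.06,-0.02,0.065,0.17,0,0,0],[0.06,-0.03,0.1,0.17,0,0,0],[0.06,-0.04,0.13,0.17,0,0,0],[0.06,-0.04,0.13,0.17,0,0,0]]]}}

```text
time_s: 28.65
eef_pos: [0.5186, -0.122, 0.2368]
orientation: [-0.316, 3.125, 0.004]
ft_force: [-0.2, -0.1, -0.2]
width: 0.0601
```

Run:
```python
from st import *
st()
res=pickle.load(open("res.pkl","rb"))
T=res["long_tray"]; c,s=np.cos(T[2]),np.sin(T[2]); R=np.array([[c,s],[-s,c]])
for cn in("scene","side"):
    pic(cn,"q_"+cn,overlay=False); cam=bot.camera_model(cn)
    for l in list(M)[:4]+list(M)[7:]:
        w=l.startswith("amber") or l.startswith("kraft")
        for k in bot.cut_out(cn,l)[:1]:
            p,f=fit(l,[(cam,k["mask"])],z=0 if w else .004,yaw=l[:2] in("sq","kr") and l!="squat_jar_center")
            print(cn,l,round(k["confidence"],2),np.round(k["xy"]),np.round(p,4),round(f,3), np.round(R@(p[:2]-T[:2]),4) if l[:5] in("squar","small") else "")
a=cv2.imread("pics/q_scene.png")[120:420,130:530]; b=cv2.imread("pics/q_side.png")[130:430,200:500]
cv2.imwrite("pics/q.png",cv2.resize(np.hstack([a,b]),(800,343)))
```

```text
t 28.65 tcp [ 0.5186 -0.122   0.2368] jaw_yaw 101.5 tilt 0.14 w 0.0601 F [-0.2 -0.1 -0.2] j [-0.16  0.23  0.33  1.9  -0.09  1.03  1.98]
scene squat_jar_center 0.93 [355. 325.] [0.6227 0.2092] 0.058 
scene tall_bottle_center 0.81 [262. 266.] [ 0.6133 -0.019 ] 0.095 
scene square_bottle_center 0.6 [173. 237.] [ 0.6461 -0.2411  0.488 ] 0.078 [0.0437 0.    ]
scene small_bottle_center 0.82 [195. 214.] [ 0.5606 -0.258 ] 0.187 [-0.0435 -0.0002]
scene amber_jar_center 0.64 [320. 232.] [0.4318 0.0076] 0.19 
scene amber_bottle_center 0.74 [452. 257.] [0.3606 0.2882] 0.053 
scene kraft_carton_center 0.98 [249. 168.] [ 0.3297 -0.2871 -0.0545] 0.071 
side squat_jar_center 0.57 [329. 194.] [0.6155 0.2145] 0.547 
side tall_bottle_center 0.65 [328. 193.] [0.6048 0.1981] 0.473 
side square_bottle_center 0.79 [423. 309.] [ 0.6464 -0.2418  0.2867] 0.064 [ 0.0438 -0.0008]
side small_bottle_center 0.57 [390. 329.] [ 0.5624 -0.2555] 0.166 [-0.0413  0.0019]
side amber_jar_center 0.73 [295. 260.] [0.4295 0.0058] 0.19 
side amber_bottle_center 0.68 [238. 191.] [0.3638 0.2897] 0.074 
side kraft_carton_center 0.72 [286. 375.] [ 0.3302 -0.2863  0.0128] 0.057
```

View pics/q.png

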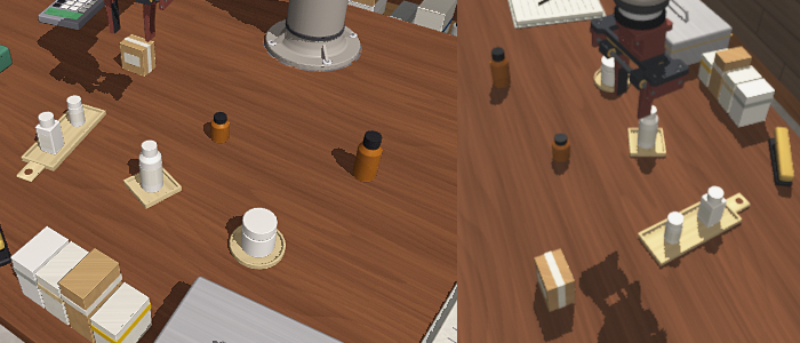

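```bash
python3 -c "
from station import bot
print(bot.finish_job()); print(bot.sense()['time_s'])"
```

```text
the job is handed in; nothing more can be done
None
the job is handed in; nothing more can be done
```

I placed all four white containers in the required order, set each one down, and handed the job in at about 29 s. The hand-in gives no verdict.

**Final positions from the last camera check:**

| Container | Where it stands | Offset |
|---|---|---|
| Squat jar | round tray | about 1 mm from the centre |
| Tall bottle | square tray | about 3 mm from the centre |
| Square bottle | long tray, handle half | x = +44 mm, y = 0 to -1 mm |
| Small bottle | long tray, other half | x = -41 to -43 mm, y = 0 to 2 mm |

All four look upright in the pictures. The brown jar, bottle and carton measured within about 3 mm of where they started, which is about the measuring error. At hand-in the arm was clear of everything and the wrist force was near zero.

**Checks that disagreed or failed:**
- **Side camera, last check:** the gripper hid part of the jar and the bottle in the square tray, so its readings for those two were unusable. The jar and tall bottle figures come from the scene camera. For the tall bottle, the side camera's clear view right after I placed it agreed.
- **Small bottle:** its outline matched the model less closely than the others in both cameras. The two positions still agreed to about 2–3 mm.
- **Early detections:** the first search took the tall bottle for the square bottle in the side camera, and first fitted the long tray the wrong way round. I corrected both before moving anything.

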